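# Unhook a parts tray from its keyhole hanger and stand it on the mat

## Robot

A 7-joint arm with a two-finger parallel gripper is mounted at the origin on a cart in front of the work surface, level with it; the furniture and walls round the work are solid. World frame = base frame: x ahead of the robot, y to its left, z up, the work surface at z = 0. Lengths are in m, angles in rad, forces in N, time in s.
With the tool pointing down it reaches from about 0.4 to 0.85 m from the base axis. Payload 10.4 kg.
Tool frame: the origin (TCP) lies on the centre line of the jaws, within the pads' length; the fingertips stand 14 mm ahead of it and the grasp point (between the pads) lies 5 mm behind it (robot.tcp_to_tips is the y of the fingertips in the tool frame, in m); y points along the fingers, z is the direction in which the jaws open and shut, and the axes are right-handed (so a half turn about y gives the same grasp; the last joint's range is limited). The gripper opens to 85 mm and grips with 20 to 120 N. Pads are 22 mm wide; open, the fingers measure 114 mm over their backs; the gripper's body (76 mm by 85 mm) begins 54 mm behind the grasp point. The pads swing forward as they close: fully open they stand 13 mm farther back than shut.
Start: joints at [-0.751, 0.332, -0.065, 1.46, 0.022, 1.35, -0.088], TCP at [0.467, 0.416, 0.245] pointing down, gripper open.
Joint ranges: [-2.6, 2.6], [-0.5, 2.12], [-1.47, 1.34], [0.16, 2.42], [-1.27, 4.41], [0.06, 2.06], [-2.6, 2.6]. Speed limits (rad/s): [2.22, 2.22, 2.79, 2.79, 3.14, 3.14, 3.14].

## Interface

Orientations are given as a unit quaternion [w, x, y, z].
In Python, from workcell import monitor, camera, robot, trace gives the robot as it stands.
- The arm moves only by the tool carry_out, never from a script. Its argument "plan" is one flat list of numbers, 6 for each row, row after row: the shift along the world's x, y, z in units of 0.2 m (1.0 is 0.2 m), then the turn, a rotation vector about the world's x, y, z in units of 90 degrees (1.0 is 90 degrees). A call has 1 to 8 rows; each row is the pose to reach, as a shift and turn from the pose measured when the call began; what a row does not reach only later rows make up. A row lasts 1/10 s, in which the tool goes at most 50 mm and 8.59 degrees, less where a joint would pass 70% of its speed; a pose out of reach is approached as far as the arm can. A call with a number of a shift or a turn outside -1 to 1 is refused whole. A call with a gripper value outside its range is refused whole. "gripper" is the opening, from -1 (shut) to 1 (fully open), set as the call begins (left out, the last holds). The fingers move at their own pace and stop on an object; the grip force is fixed at half the most. Time passes only in rows, so rows that repeat a pose let the fingers close. It gives the time, the measured TCP pose, the force and the opening at its end, in the units of the state.
- monitor.sense(): the state, without advancing time (a new reading comes with each control period).
- camera(name): name is "scene" or "top" or "wrist"; returns a dict with "pixels" (384x512x3 uint8, red, green, blue), "range_z" (384x512 float32, m along the optical axis (not along the pixel's ray), 0 where there is no reading), "fx", "fy", "cx", "cy" (pixels), "D" ([k1, k2, p1, p2, k3] as OpenCV has them; the pictures are not rectified), "R" (3x3) and "t" (3): a world point X has camera coordinates R X + t; the wrist camera has in their place "T_tool_cam" (4x4, takes a point from camera to tool coordinates, whose origin is the TCP and whose axes are the tool frame's). Camera axes: x right, y down, z forward; pixel columns grow to the right and rows downward; lengths in m; the calibration is good to about 2 mm. A picture is of the moment at which its call begins: read the wrist's pose just before it.
- robot.hand_in(): hands the job in, once; it reports no verdict.
Trained networks look in the newest picture that a camera, given by its name, has taken for a name from the list of things; names that differ only in an ending like _2 or _b are one class to them, and where a whole thing is asked for, a point or a joint stands for the part that bears it (a point fixed in the world has none). Each returns a list of dicts, best first, with "score" (0 to 1); they miss things now and then, are a little off and sometimes report something else, mostly with a low value. They report only what shows in the picture. A call takes as long as a camera call. They do not tell look-alikes from the thing itself.
- trace(camera, name): "region" (384x512 bool, what is visible of it) and "position" ([row, column] in pixels, amid what is visible of it).
The state is a dict: "time_s": time; "joint_pos": joint angles; "joint_velocities": joint speeds; "joint_efforts": joint torques, N m; "position": TCP position; "orientation": TCP orientation; "force": force on the tool from outside, world axes, zero at the start; "ft_torque": the same for the moment, N m; "grip_width": finger opening in m.
Only numpy, scipy, OpenCV 4.12 (cv2) and the standard library are available. Lean on these libraries where they do the work, as an engineer would, in place of code of your own. Each camera call takes 0.05 s, during which the arm holds its last target. There are 200 camera calls.

## Task

Take the hanging sheet-metal tray down from its stand: slide it sideways along its keyhole slots, up to the end stop, until the two stud heads stand in the wide ends of the slots, then lift it a little and draw it off the studs towards you. Set it down upright in the middle of the cork mat and let go; do not let it fall, and do not knock over the glue bottle.

Things in the scene. Friction and masses are not known exactly. Their poses are not given: they have to be found in the camera images.
- tray: Loose grey sheet-metal parts tray (about 0.45 kg) hung on the stand by its back plate. Origin: centre of the underside; x to its back plate, y along its width, z up. Floor 90 (x) by 170 (y) mm, front and side walls 45 mm high. Upright back plate at x = 40 to 45 mm, 170 mm wide, 160 mm high, with two equal keyholes side by side; narrow slots run from the wide ends towards -y.
- tray_top (a point): Middle of the free top edge of the tray's 5 mm back plate (tray x = 42.5, y = 0, z = 160 mm): a good place to pinch it from above. The plate there is solid for 54 mm down
- keyhole_left (a point): Centre of the wide end of the tray's left keyhole, at tray y = +55, z = 83 mm. The wide end measures 36 mm (y) by 46 mm (z, from 60 to 106 mm). The narrow slot, 15 mm high (z = 82.5 to 97.5 mm), ends 47.5 mm to the -y side of this centre. At the start the stud is in the narrow slot, 32 to 40 mm from this centre
- keyhole_right (a point): Centre of the wide end of the tray's right keyhole, at tray y = -25, z = 83 mm, same shape. When the studs reach the wide ends the tray sinks about 8 mm and rests on the shanks (tray origin 40 mm above the bench); from there it must be raised 6 to 28 mm, best 15, for the heads to pass through; sideways they have 6 mm to spare each way
- stand: Fixed metal stand. Origin: middle of its width, at bench level; x to its back, y to the left seen from the front, z up. Base 200 mm wide, 10 mm thick, x = -110 to 60 mm. Two posts and a rail (116 mm long, top at z = 155 mm) have their front at x = -20 mm; the tray's back plate hangs flat on it: tray origin at x = -65, y = 17 to 25, z = 48 mm, axes parallel to the stand's
- stud_heads (a point): Point midway between the two studs (which are at stand y = +40 and -40 mm), at the front of their heads, stand x = -39, z = 140 mm. Shanks 12 mm thick, 11 mm long, pointing to -x out of the rail; heads 24 mm across, 8 mm thick, so the tray must be drawn at least 20 mm towards -x to clear them
- end_stop (a point): Face of the stand's end stop, on an arm at its right (stand y = -101, z = 140 mm). Pushed along stand -y, the tray's right edge meets it with the tray origin at stand y = -16 mm; the studs are then within 1 mm of the middle of the wide ends
- mat: Fixed cork mat on the bench, 200 mm (x) by 220 mm (y), 4 mm thick. Origin: centre of its underside, at bench level
- glue_bottle: Loose upright glue bottle, white and yellow with an orange tip, 47 mm diameter and 146 mm high, on the bench to the right of the mat. Origin: centre of its underside, z up
Not all that is in view belongs to the job. Leave any blue or purple look-alike of the glue_bottle alone.

How it is judged:
By the outcome, as a careful person would: the job done as asked, in the order asked, and still so for the second after the job is handed in, with the robot touching nothing.
It also fails if it takes over 50 s, if anything falls off the work surface, if the arm or the gripper's body presses on something with over 40 N, if the wrist force passes 120 N, or if a joint passes its speed limit or range.

## Working session

There is one attempt and no reset: what is moved stays moved. The work goes in short steps, Python scripts to look and compute and a tool call to move; the robot and the scene stay as the last step left them, time stands still between calls to the robot, and variables do not carry over. Pictures are saved under pics/ and viewed, about 8 in all and at most 12, crops included, and the job is handed in when it is done.

Besides the shell and the picture viewer there is one more tool, called after "Call:" as name(argument=value, ...) on one line, values as JSON. carry_out: Moves the arm, as the interface text tells. Shifts and turns lie within -1 to 1; 1 stands for 0.2 m of shift or 90 degrees of turn. Its arguments: {"type":"object","properties":{"plan":{"type":"array"},"gripper":{"type":"number"}},"required":["plan"]}

```bash
mkdir -p pics; cat > h.py <<'E'
import numpy as np, cv2
from workcell import monitor, camera, robot, trace
from scipy.spatial.transform import Rotation as Rn
def cloud(c):
    h,w=c["range_z"].shape
    u,v=np.meshgrid(np.arange(w),np.arange(h))
    K=np.array([[c["fx"],0,c["cx"]],[0,c["fy"],c["cy"]],[0,0,1]])
    p=cv2.undistortPoints(np.stack([u,v],-1).reshape(-1,1,2).astype(np.float64),K,np.array(c["D"],float)).reshape(h,w,2)
    z=c["range_z"].astype(float)
    P=np.dstack([p*z[...,None],z])
    if "R" in c: X=(P-np.array(c["t"]))@np.array(c["R"])
    else:
        T=np.array(c["T_tool_cam"]); s=c["state"]; q=s["orientation"]
        R=Rn.from_quat([q[1],q[2],q[3],q[0]]).as_matrix()
        X=(P@T[:3,:3].T+T[:3,3])@R.T+np.array(s["position"])
    X[z==0]=np.nan
    return X
def shot(n):
    s=monitor.sense(); c=camera(n); c["state"]=s; return c
E
python3 - <<'E'
from h import *
ims=[]
for n in ["scene","top"]:
    c=shot(n); X=cloud(c); ims.append(c["pixels"]); np.savez(n,X=X,p=c["pixels"])
    for t in ["tray","stand","mat","glue_bottle","tray_top","stud_heads","end_stop"]:
        for d in trace(n,t)[:2]:
            P=X[d["region"]]; P=P[~np.isnan(P[:,0])]
            if len(P): print(n,t,round(d["score"],2),np.round(d["position"]),len(P),np.round(np.percentile(P,[2,50,98],axis=0),3).tolist())
    cv2.imwrite(f"pics/{n}1.png",c["pixels"][...,::-1])
print(monitor.sense())
E
```

```text
scene tray 0.77 [162. 193.] 2819 [[0.466, 0.153, 0.006], [0.556, 0.247, 0.087], [0.68, 0.37, 0.206]]
scene stand 0.74 [187. 218.] 1186 [[0.472, 0.123, 0.003], [0.552, 0.178, 0.011], [0.668, 0.295, 0.152]]
scene mat 0.96 [238. 281.] 3648 [[0.37, -0.217, -0.002], [0.464, -0.114, 0.004], [0.567, -0.002, 0.009]]
scene glue_bottle 0.78 [200. 349.] 339 [[0.622, -0.285, 0.009], [0.632, -0.265, 0.078], [0.653, -0.246, 0.129]]
scene glue_bottle 0.68 [252. 361.] 509 [[0.451, -0.383, 0.001], [0.463, -0.363, 0.068], [0.572, -0.338, 0.131]]
scene tray_top 0.83 [166. 190.] 2508 [[0.467, 0.153, 0.048], [0.556, 0.244, 0.087], [0.592, 0.325, 0.205]]
scene stud_heads 0.75 [188. 217.] 1285 [[0.469, 0.122, 0.002], [0.551, 0.179, 0.011], [0.678, 0.298, 0.152]]
scene end_stop 0.67 [185. 219.] 1151 [[0.471, 0.124, 0.004], [0.551, 0.179, 0.011], [0.666, 0.298, 0.152]]
scene end_stop 0.24 [166. 192.] 2515 [[0.467, 0.153, 0.048], [0.555, 0.245, 0.088], [0.592, 0.326, 0.206]]
top tray 0.89 [172. 191.] 1509 [[0.471, 0.159, 0.023], [0.54, 0.245, 0.056], [0.589, 0.326, 0.208]]
top stand 0.69 [150. 204.] 844 [[0.5
[... 829 characters left out ...]
 array([-0.7505598 ,  0.33214575, -0.06470783,  1.46010888,  0.02161264,
        1.34988504, -0.08849094]), 'joint_velocities': array([ 5.52711229e-04,  4.84912439e-04,  4.43992702e-05,  3.74441869e-05,
       -1.16892108e-03,  1.42333862e-03,  3.08865921e-04]), 'joint_efforts': array([ 4.67457921e-04, -6.25181437e+01,  4.94280446e-02, -3.91812015e+01,
        1.65855268e-02,  1.46782513e-03, -5.61952720e-05]), 'position': array([0.46658704, 0.41587086, 0.2453672 ]), 'orientation': array([ 0.64529438, -0.64519578,  0.28922057, -0.28925599]), 'force': array([ 0.34206777, -0.1199887 ,  0.55306921]), 'ft_torque': array([ 0.00169245, -0.01322585,  0.00203746]), 'grip_width': 0.08544101823414128}
```

```bash
python3 - <<'E'
import numpy as np, cv2
from scipy.spatial.transform import Rotation as Rn
for n in ["scene","top"]:
    d=np.load(n+".npz"); X=d["X"].reshape(-1,3)
    m=lambda a:(X>np.array(a[0])).all(1)&(X<np.array(a[1])).all(1)
    P=X[m([(.48,.1,.165),(.66,.4,.235)])]   # top part of back plate
    P=P[np.abs(P[:,1]-.24)<.12]
    c,sz,a=cv2.minAreaRect(P[:,:2].astype(np.float32)); print(n,len(P),c,sz,a, np.percentile(P[:,2],[50,95,99]))
    l=cv2.fitLine(P[:,:2].astype(np.float32),cv2.DIST_HUBER,0,.01,.01).ravel(); print(' line',l,'angle',np.degrees(np.arctan2(-l[0],l[1])))
    T=P[P[:,2]>.2]
    if len(T): print(' top edge',T.min(0),T.max(0),np.median(T,0))
    M=X[m([(.33,-.26,-.008),(.61,.04,.012)])&(X[:,2]>.0)]
    np.save('m'+n,M)
a=np.load("scene.npz")["p"];b=np.load("top.npz")["p"]
im=np.vstack([np.hstack([a[90:310,90:410],b[80:300,120:440]])])
cv2.imwrite("pics/a.png",cv2.resize(im,(800,275),interpolation=cv2.INTER_CUBIC)[...,::-1])
E
```

```text
scene 592 (0.5656004548072815, 0.250787615776062) (0.016825050115585327, 0.17306514084339142) 16.8616886138916 [0.18843614 0.20804985 0.2105179 ]
 line [ 0.30230686 -0.95321065  0.5661329   0.25481212] angle -162.40378
 top edge [0.53873903 0.16889564 0.20002251] [0.59506703 0.3318606  0.21173578] [0.5695879  0.24933962 0.20554726]
top 181 (0.5675687789916992, 0.25117942690849304) (0.007678424008190632, 0.1661054939031601) 17.653181076049805 [0.19941948 0.21252736 0.21549269]
 line [ 0.29568422 -0.9552857   0.56833714  0.24415496] angle -162.80142
 top edge [0.54128463 0.17325617 0.20081905] [0.5925809  0.32994369 0.21719363] [0.56992102 0.2446512  0.20670309]
```

View pics/a.png

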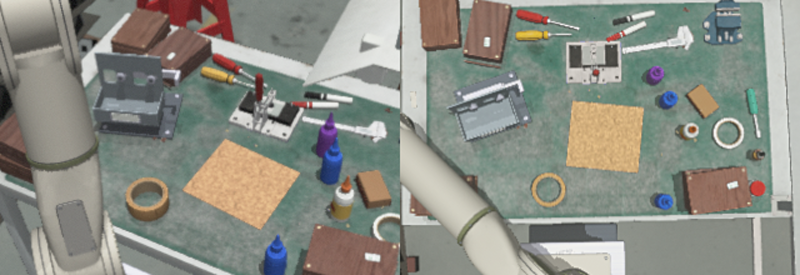

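View pics/top1.png

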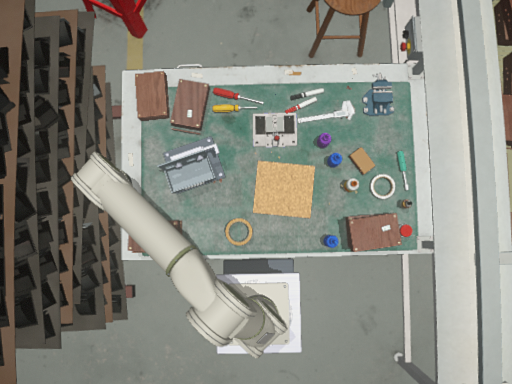

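```bash
python3 - <<'E'
from h import *
s=monitor.sense(); q=s["orientation"]; R=Rn.from_quat([q[1],q[2],q[3],q[0]]).as_matrix(); print(np.round(R,3))
yz=np.degrees(np.arctan2(R[1,2],R[0,2])); print("tool z yaw",yz)
g=np.array([.570,.250,.25]); print("shift units to above top:",(g-s["position"])/.2)
for n in ["scene","top"]:
    M=np.load(f"m{n}.npy"); p=np.load(n+".npz"); px=p["p"].reshape(-1,3).astype(int); X=p["X"].reshape(-1,3)
    k=(px[:,0]-px[:,2]>60)&(X[:,2]<.015)&(X[:,2]>-.01)&(abs(X[:,0]-.467)<.15)&(abs(X[:,1]+.11)<.15)
    print(n,k.sum(),cv2.minAreaRect(X[k][:,:2].astype(np.float32)))
E
```

```text
[[ 0.665  0.     0.747]
 [-0.747  0.     0.665]
 [-0.    -1.     0.   ]]
tool z yaw 41.71032271145425
shift units to above top: [ 0.51706478 -0.82935428  0.02316398]
scene 3580 ((0.4695468842983246, -0.11006386578083038), (0.2211216539144516, 0.20460352301597595), 83.29592895507812)
top 2959 ((0.460213840007782, -0.09890486299991608), (0.2368493378162384, 0.26366686820983887), 82.93873596191406)
```

Call:
carry_out(plan=[0.12, -0.2, 0.12, 0, 0, -0.07, 0.25, -0.41, 0.12, 0, 0, -0.14, 0.38, -0.62, 0.12, 0, 0, -0.21, 0.5, -0.8, 0.12, 0, 0, -0.27, 0.517, -0.83, 0.12, 0, 0, -0.27, 0.517, -0.83, 0.12, 0, 0, -0.27, 0.517, -0.83, 0.12, 0, 0, -0.27], gripper=1)

```text
time_s: 1.5
position: [0.5692, 0.2514, 0.2693]
orientation: [0.571, -0.57, 0.418, -0.418]
force: [-0.7, 0.4, -0.9]
grip_width: 0.0852
```

```bash
python3 - <<'E'
from h import *
c=shot("wrist"); X=cloud(c); np.savez("w1",X=X); cv2.imwrite("pics/w1.png",c["pixels"][...,::-1])
s=c["state"]; q=s["orientation"]; R=Rn.from_quat([q[1],q[2],q[3],q[0]]).as_matrix(); print(s["position"],np.degrees(np.arctan2(R[1,2],R[0,2])),R[2,1])
P=X.reshape(-1,3); P=P[~np.isnan(P[:,0])]
for lo,hi in [(.2,.225),(.17,.2),(.145,.165)]:
    T=P[(P[:,2]>lo)&(P[:,2]<hi)&(abs(P[:,0]-.568)<.07)&(abs(P[:,1]-.25)<.12)].astype(np.float32)
    if len(T)>5: print(lo,len(T),cv2.minAreaRect(T[:,:2]),np.percentile(T[:,2],[5,50,95]))
E
```

```text
[0.56923966 0.25138608 0.26926851] 17.544822082377262 -0.9999995980829433Traceback (most recent call last):
  File "<stdin>", line 7, in <module>
cv2.error: OpenCV(4.12.0) /io/opencv/modules/imgproc/src/convhull.cpp:143: error: (-215:Assertion failed) total >= 0 && (depth == CV_32F || depth == CV_32S) in function 'convexHull'
```

View pics/w1.png

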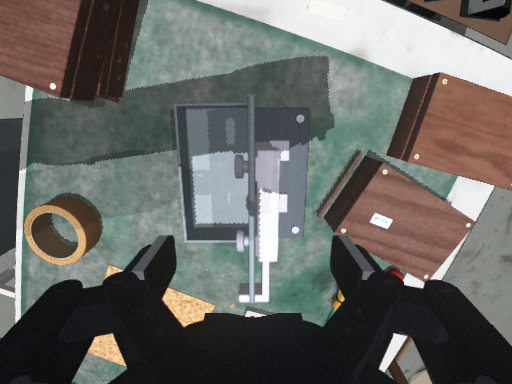

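```bash
python3 - <<'E'
import numpy as np, cv2
P=np.load("w1.npz")["X"].reshape(-1,3); P=P[~np.isnan(P[:,0])]
for lo,hi in [(.197,.225),(.17,.197),(.145,.165)]:
    T=P[(P[:,2]>lo)&(P[:,2]<hi)&(abs(P[:,0]-.568)<.07)&(abs(P[:,1]-.25)<.12)]
    if len(T)>5: 
        print(lo,len(T),cv2.minAreaRect(np.ascontiguousarray(T[:,:2],dtype=np.float32)),np.percentile(T[:,2],[5,50,95]))
        a=np.radians(17.4); ex=np.array([np.cos(a),np.sin(a)]); ey=np.array([-ex[1],ex[0]]); D=T[:,:2]-[.5692,.2514]
        print(np.percentile(D@ex,[1,50,99]).round(4),np.percentile(D@ey,[0,1,50,99,100]).round(4))
E
```

```text
0.197 1438 ((0.5663933753967285, 0.2520095705986023), (0.005000773351639509, 0.1686675101518631), 17.616518020629883) [0.20650504 0.20820163 0.20946996]
[-0.0052 -0.0023  0.0003] [-0.0829 -0.0801  0.0164  0.0848  0.0858]
0.145 3448 ((0.585073709487915, 0.2108294665813446), (0.04295390844345093, 0.16845703125), 17.841094970703125) [0.14787269 0.15493952 0.15628481]
[-0.0179  0.0108  0.0239] [-0.1276 -0.1241 -0.0193  0.0405  0.0409]
```

Call:
carry_out(plan=[-0.014, 0.003, -0.15, 0, 0, 0, -0.014, 0.003, -0.3, 0, 0, 0, -0.014, 0.003, -0.41, 0, 0, 0, -0.014, 0.003, -0.415, 0, 0, 0, -0.014, 0.003, -0.415, 0, 0, 0], gripper=1)

```text
time_s: 2.05
position: [0.5657, 0.2537, 0.1867]
orientation: [0.571, -0.571, 0.418, -0.417]
force: [0.5, -0.1, 0.2]
grip_width: 0.0853
```

Call:
carry_out(plan=[0, 0, 0, 0, 0, 0, 0, 0, 0, 0, 0, 0, 0, 0, 0, 0, 0, 0, 0, 0, 0, 0, 0, 0, 0, 0, 0, 0, 0, 0, 0, 0, 0, 0, 0, 0, 0, 0, 0, 0, 0, 0, 0, 0, 0, 0, 0, 0], gripper=-1)

```text
time_s: 2.85
position: [0.5658, 0.2537, 0.1869]
orientation: [0.571, -0.571, 0.417, -0.417]
force: [-0.5, -0.2, 1.5]
grip_width: 0.0042
```

Call:
carry_out(plan=[0, 0, 0.006, 0, 0, 0, 0.01, -0.033, 0.006, 0, 0, 0, 0.021, -0.067, 0.006, 0, 0, 0, 0.032, -0.1, 0.006, 0, 0, 0, 0.042, -0.1335, 0.006, 0, 0, 0, 0.042, -0.1335, 0.006, 0, 0, 0])

```text
time_s: 3.45
position: [0.5747, 0.2251, 0.1881]
orientation: [0.571, -0.571, 0.418, -0.417]
force: [0.4, -0.6, -4.4]
grip_width: 0.0043
```

Call:
carry_out(plan=[0.003, -0.01, 0, 0, 0, 0, 0.006, -0.019, 0, 0, 0, 0, 0.006, -0.019, 0, 0, 0, 0])

```text
time_s: 3.75
position: [0.576, 0.2214, 0.1881]
orientation: [0.571, -0.57, 0.418, -0.417]
force: [0.1, 0.4, -4.7]
grip_width: 0.0042
```

```bash
python3 - <<'E'
from h import *
c=shot("wrist"); X=cloud(c); cv2.imwrite("pics/w2.png",c["pixels"][...,::-1]); print(c["state"]["position"],c["state"]["force"])
P=X.reshape(-1,3); P=P[~np.isnan(P[:,0])]
a=np.radians(17.6); ex=np.array([np.cos(a),np.sin(a)]); ey=np.array([-ex[1],ex[0]])
for lo,hi in [(.199,.225),(.145,.165)]:
    T=P[(P[:,2]>lo)&(P[:,2]<hi)]; D=T[:,:2]-[.5664,.2520]; x,y=D@ex,D@ey
    k=(abs(x)<.04)&(abs(y)<.2); print(lo,k.sum(),np.percentile(x[k],[1,50,99]).round(4),np.percentile(y[k],[0,1,50,99,100]).round(4),np.median(T[k][:,2]))
E
```

```text
[0.57596893 0.22140223 0.18814984] [ 0.05492275  0.40198726 -4.72426659]
0.199 5209 [-0.031  -0.0014  0.0288] [-0.0576 -0.054  -0.0197  0.0488  0.0504] 0.20999571995464855
0.145 4916 [-0.0152  0.0147  0.0264] [-0.0589 -0.0513  0.0084  0.0384  0.039 ] 0.1551796344004289
```

View pics/w2.png

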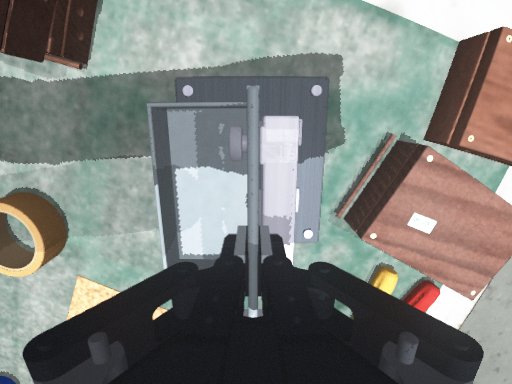

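Call:
carry_out(plan=[0.0015, -0.005, 0, 0, 0, 0, 0.003, -0.01, 0, 0, 0, 0, 0.003, -0.01, 0, 0, 0, 0])

```text
time_s: 4.1
position: [0.576, 0.2211, 0.1883]
orientation: [0.571, -0.57, 0.418, -0.417]
force: [-1.9, 4.2, -2.5]
grip_width: 0.0042
```

Call:
carry_out(plan=[0, 0, 0.01, 0, 0, 0, 0, 0, 0.02, 0, 0, 0, 0, 0, 0.029, 0, 0, 0, 0, 0, 0.029, 0, 0, 0])

```text
time_s: 4.5
position: [0.5761, 0.2212, 0.1944]
orientation: [0.572, -0.57, 0.418, -0.417]
force: [-1.6, 3.0, -4.3]
grip_width: 0.0043
```

Call:
carry_out(plan=[-0.025, -0.005, 0, 0, 0, 0, -0.049, -0.012, 0, 0, 0, 0, -0.073, -0.02, 0, 0, 0, 0, -0.097, -0.027, 0, 0, 0, 0, -0.121, -0.035, 0, 0, 0, 0, -0.145, -0.042, 0, 0, 0, 0, -0.145, -0.042, 0, 0, 0, 0])

```text
time_s: 5.2
position: [0.5465, 0.2126, 0.1946]
orientation: [0.572, -0.57, 0.418, -0.416]
force: [-0.1, -0.3, -5.1]
grip_width: 0.0046
```

Call:
carry_out(plan=[-0.08, -0.025, 0.01, 0, 0, 0, -0.16, -0.05, 0.03, 0, 0, 0, -0.24, -0.075, 0.08, 0, 0, 0, -0.3, -0.1, 0.15, 0, 0, 0, -0.3, -0.18, 0.2, 0, 0, 0, -0.3, -0.3, 0.2, 0, 0, -0.03, -0.28, -0.45, 0.2, 0, 0, -0.06, -0.26, -0.6, 0.2, 0, 0, -0.09])

```text
time_s: 6.0
position: [0.4947, 0.0896, 0.2341]
orientation: [0.539, -0.538, 0.459, -0.457]
force: [0.9, -0.3, -4.9]
grip_width: 0.0044
```

Call:
carry_out(plan=[0.01, -0.15, 0, 0, 0, -0.03, 0.02, -0.3, 0, 0, 0, -0.06, 0.03, -0.45, 0, 0, 0, -0.09, 0.04, -0.6, 0, 0, 0, -0.12, 0.055, -0.75, 0, 0, 0, -0.15, 0.07, -0.9, 0, 0, 0, -0.176, 0.076, -1.0, 0, 0, 0, -0.176, 0.076, -1.0, 0, 0, 0, -0.176])

```text
time_s: 6.8
position: [0.5089, -0.116, 0.2336]
orientation: [0.468, -0.468, 0.53, -0.53]
force: [-0.1, -0.5, -4.8]
grip_width: 0.0044
```

```bash
cat > chk.py <<'E'
from h import *
import sys
c=shot("top"); X=cloud(c); cv2.imwrite("pics/%s.png"%sys.argv[1],cv2.resize(c["pixels"][110:260,200:400],(800,600))[...,::-1])
s=c["state"]; q=s["orientation"]; R=Rn.from_quat([q[1],q[2],q[3],q[0]]).as_matrix(); print(s["position"],s["force"],"yaw",np.degrees(np.arctan2(R[1,2],R[0,2])),"tilt",R[:2,1])
for n in ["top","scene"]:
    if n=="scene": X=cloud(shot(n))
    for d in trace(n,"tray")[:1]:
        P=X[d["region"]]; P=P[~np.isnan(P[:,0])]; print(n,d["score"],np.percentile(P,[1,5,50,95,99],axis=0).round(3).tolist())
E
python3 chk.py t2
```

```text
[ 0.50894308 -0.11604849  0.23358204] [-0.05908949 -0.4685692  -4.79305802] yaw -7.0841448823941615 tilt [-3.22486209e-04  7.37912772e-05]
top 0.81 [[0.429, -0.07, 0.019], [0.433, -0.066, 0.093], [0.484, -0.047, 0.101], [0.516, -0.029, 0.239], [0.518, -0.025, 0.255]]
scene 0.63 [[0.414, -0.199, 0.094], [0.418, -0.194, 0.097], [0.5, -0.117, 0.13], [0.517, -0.032, 0.242], [0.52, -0.026, 0.253]]
```

View pics/t2.png

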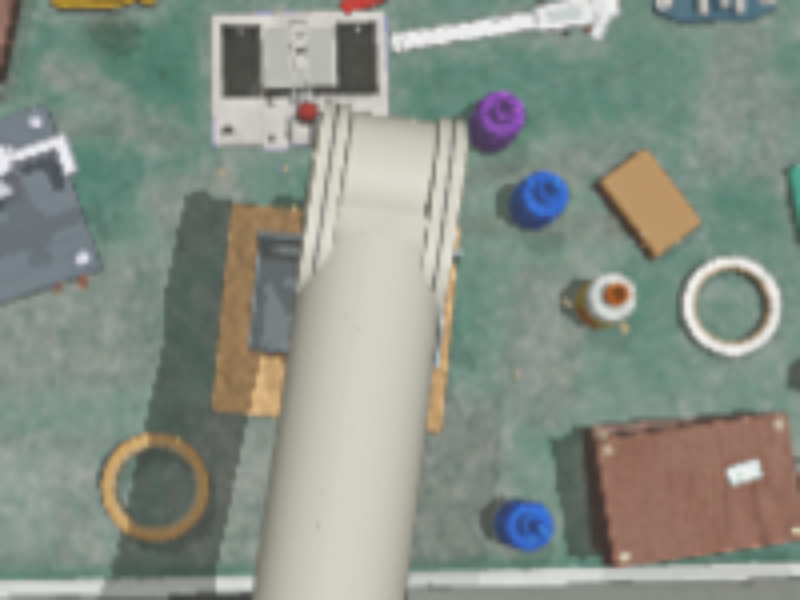

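Call:
carry_out(plan=[0.006, 0.018, -0.1, 0, 0, 0, 0.006, 0.018, -0.2, 0, 0, 0, 0.006, 0.018, -0.3, 0, 0, 0, 0.006, 0.018, -0.37, 0, 0, 0, 0.006, 0.018, -0.41, 0, 0, 0, 0.006, 0.018, -0.43, 0, 0, 0, 0.006, 0.018, -0.43, 0, 0, 0])

```text
time_s: 7.7
position: [0.511, -0.1065, 0.1478]
orientation: [0.471, -0.47, 0.529, -0.527]
force: [-0.1, 1.0, -4.5]
grip_width: 0.0041
```

Call:
carry_out(plan=[0, 0, -0.01, 0, 0, 0, 0, 0, -0.02, 0, 0, 0, 0, 0, -0.02, 0, 0, 0])

```text
time_s: 8.0
position: [0.511, -0.1066, 0.1439]
orientation: [0.471, -0.47, 0.529, -0.527]
force: [0.8, 0.1, -4.9]
grip_width: 0.0038
```

Call:
carry_out(plan=[-0.004, -0.015, 0.005, 0, 0, 0, -0.004, -0.027, 0.005, 0, 0, 0, -0.004, -0.027, 0, 0, 0, 0, -0.004, -0.027, -0.005, 0, 0, 0, -0.004, -0.027, -0.01, 0, 0, 0, -0.004, -0.027, -0.01, 0, 0, 0])

```text
time_s: 8.6
position: [0.5107, -0.1121, 0.1426]
orientation: [0.471, -0.47, 0.528, -0.528]
force: [-1.2, 0.3, 4.8]
grip_width: 0.0044
```

Call:
carry_out(plan=[0, 0, 0, 0, 0, 0, 0, 0, 0, 0, 0, 0, 0, 0, 0, 0, 0, 0, 0, 0, 0, 0, 0, 0, 0, 0, 0, 0, 0, 0], gripper=0)

```text
time_s: 9.1
position: [0.5107, -0.1121, 0.1426]
orientation: [0.471, -0.47, 0.528, -0.528]
force: [0.7, -0.2, 0.4]
grip_width: 0.0428
```

Call:
carry_out(plan=[0, 0, 0.08, 0, 0, 0, 0, 0, 0.2, 0, 0, 0, 0, 0, 0.4, 0, 0, 0, 0, 0.15, 0.6, 0, 0, 0, 0, 0.35, 0.7, 0, 0, 0, 0, 0.6, 0.7, 0, 0, 0, 0, 0.8, 0.7, 0, 0, 0, 0, 1.0, 0.7, 0, 0, 0])

```text
time_s: 9.9
position: [0.5104, 0.0899, 0.2829]
orientation: [0.472, -0.47, 0.528, -0.527]
force: [1.1, -0.8, 0.0]
grip_width: 0.0426
```

```bash
python3 chk.py t3
```

```text
[0.51040954 0.08988838 0.28286297] [ 1.08044545 -0.79333464  0.02461775] yaw -6.5642894504459255 tilt [0.00149632 0.00267624]
top 0.79 [[0.417, -0.193, -0.002], [0.425, -0.187, 0.001], [0.477, -0.11, 0.011], [0.514, -0.034, 0.159], [0.517, -0.026, 0.166]]
scene 0.56 [[0.416, -0.199, 0.001], [0.42, -0.193, 0.005], [0.502, -0.114, 0.039], [0.519, -0.032, 0.155], [0.589, -0.026, 0.164]]
```

View pics/t3.png

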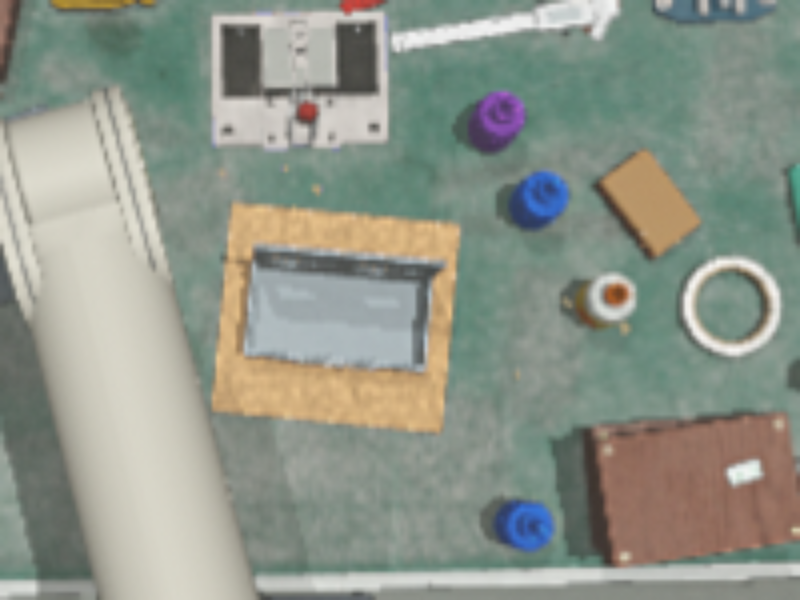

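The picture shows the tray upright in the middle of the mat (pixels about 245–445 by 245–370, mat about 213–460 by 205–432). The glue bottle is still standing at (610, 295) and the arm is clear.

```bash
python3 -c "
from workcell import robot; print(robot.hand_in())"
```

```text
the job is handed in; nothing more can be done
None
```

The tray is off its stand and standing upright on the cork mat, and I have handed the job in at about 10 s of robot time.

- **Taking it down:** I pinched the top edge of the back plate and slid the tray about 34 mm, until the side force rose to about 4.6 N at the end stop. I lifted it about 6 mm, drew it off the studs freely, and carried it over.
- **Setting down:** I turned the tray to line up with the mat, lowered it until the force showed contact (about 5 N upward), and let go.
- **Last checks:**
  - By my estimate, the tray's centre is within a few mm of the mat's, and its top edge is at about 0.164 m, as expected for standing flat.
  - The glue bottle is still upright and the arm is clear of everything.
- **Disagreements:** Before setting down, the arm came in about 6 mm off sideways, which I corrected. The final "scene" camera trace of the tray included a few stray points (x up to 0.589). I put these down to the network's outline, because the "top" camera agreed with the expected position.

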